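Move the drained slide rack from its hook into the dryer drawer

TASK

The rack full of stained blood slides has finished draining: lift it off its hook on the drain stand without dragging the stand, keep it upright, and lower it all the way down into the well of the slide dryer's open drawer before letting go. Then ease the drawer fully shut without slamming it and let go. Leave the empty rack hanging on its hook, and the stand and everything else on the bench where they are.

Things in the scene. Friction and masses are not known exactly. Their poses are not given: they have to be found in the camera images.
- slide_rack: The rack to move: stainless slide-staining rack with 16 upright slides (purple, white ends), 0.3 to 0.5 kg. Tray 110 mm long (its x), 84 wide (its y), 32 high; origin at the centre of its underside, z up. A steel strap handle, a narrow upside-down U, stands in its middle up to 100 mm above the origin; see slide_rack_handle. It hangs with its x along the stand's x. A half turn makes no difference.
- slide_rack_handle (a point): Centre of the flat top (4 mm thick) of the handle, 98 mm above the rack's origin; axes as the rack's. The two legs are 12 mm wide along x and 44 mm outside to outside along y; the opening between them is 36 mm wide, from the slides (30 mm above the origin) up to 96 mm. Best pinched across both legs, fingers closing along y, 10 to 25 mm below the top; the hook then passes between the fingers.
- empty_rack: The same rack without slides (bare steel, 0.2 to 0.35 kg), hanging on the other hook; to be left hanging there. Origin and axes as for the slide rack.
- drain_stand: Free-standing steel drain stand, 2.4 kg: drip tray 170 mm (its x) by 310 mm (its y), rim 18 mm high; at its back (x = +80 mm) a frame 168 mm high carries two hooks of 8 mm bar, 140 mm apart. Each hook runs forward (-x) from the frame, dips to a seat and turns up to a tip. Origin on the bench below the middle between the seats, z up. It slides if a rack is pulled against a hook.
- hook_left (a point): Seat of the hook on the stand's +y side (70 mm from the middle): top of the bar, 141 mm above the bench. The flat top of a rack's handle rests on it, so the rack's underside hangs 45 mm above the bench. Which rack is on which hook varies.
- hook_left_tip (a point): Top of the upturned tip of that hook: 20 mm in front of the seat (along the stand's -x) and 34 mm above it (175 mm above the bench). The hook passes through the rack's handle, so a rack comes off by rising 38 to 54 mm (higher, its slides and end plates meet the hook's bar from below), then going level along the stand's -x for 85 mm before it rises or turns further.
- hook_right (a point): Seat of the hook on the stand's -y side, as hook_left.
- hook_right_tip (a point): Top of the upturned tip of that hook, as hook_left_tip.
- dryer: Slide dryer, fixed: an off-white box 260 mm deep (its x), 240 mm wide (its y), 170 mm high, with one drawer in its front, which faces its -x. Origin on the bench, in line with the drawer's middle and 105 mm in front of the front face; z up. Stand and dryer may change sides, left and right.
- drawer (a joint): Opening of the dryer's drawer in m: 0 shut, 0.20 fully open; the drawer slides out along the dryer's -x and starts 0.17 to 0.20 open. It runs stiffly (about 1.5 N of friction plus 12 N per m/s) and stays where it is left.
- well (a point): Centre of the well's floor, 30 mm above the bench, in the drawer; moves with it, axes parallel to the dryer's. The well is a blue frame 118 mm (x) by 92 mm (y) inside and 15 mm deep; the rack goes in with its long side along x, 4 mm to spare all round. The drawer's front panel (216 mm wide, top 142 mm above the bench) has its inner face 85 mm in front (-x) of this point and is 12 mm thick.
- drawer_handle (a point): Middle of the drawer's bar handle, a steel bar 120 mm long along the dryer's y, 100 mm above the bench and 35 mm in front of the front panel; moves with the drawer. Pushing on it along the dryer's +x shuts the drawer.
- timer: Small white bench timer, 26 x 70 x 58 mm, standing on the bench between the robot and the work; origin at the centre of its underside.
- stain_bottle: Small amber bottle with a white cap, 44 mm across and 75 mm high, standing on the bench between the robot and the work; origin at the centre of its underside.
- tube_rack: Grey rack of capped blood tubes, 100 x 160 x 101 mm, on the bench at the left; origin at the centre of its underside.
- wash_bottle: White wash bottle with a red cap and bent spout, 68 mm across and 180 mm high, on the bench at the right; origin at the centre of its underside.
- marker: Grey marker pen with a blue cap, 105 mm long and 15 mm high, lying on the bench in front of the stand or dryer; origin under its middle.
- forceps: Steel forceps, 130 mm long and 9 mm high, lying on the bench in front of the stand or dryer; origin near their middle.
Mind the look-alikes: they are no part of the job. Leave any green look-alike of the empty_rack alone.

How it is judged:
On the way, in this order (a step that is already met when the one before it is completed fails the run):
1. the slide rack is lifted clear above the tip of its hook, held by the fingers and off the stand (z of slide_rack in the frame of drain_stand above 0.082 m and contact force between slide_rack and the fingers above 0.5 N and contact force between slide_rack and drain_stand below 0.1 N), for 0.1 s.
2. the slide rack is lowered into the well to within 8 mm of its floor while still held (z of slide_rack in the frame of well between -0.004 and 0.008 m and x of slide_rack in the frame of well between -0.008 and 0.008 m and y of slide_rack in the frame of well between -0.008 and 0.008 m and contact force between slide_rack and the fingers above 0.3 N and value of joint drawer above 0.05 m), for 0.05 s.
At the end, for the whole second after the job is handed in: The drawer is shut (within 6 mm), the slide rack stands flat on the floor of its well (within 4 mm in height, 8 mm sideways, 0.12 rad of square, 0.06 rad of upright) and at rest, and the empty rack still hangs on its hook, at rest (value of joint drawer below 0.006 m and z of slide_rack in the frame of well between -0.004 and 0.004 m and x of slide_rack in the frame of well between -0.008 and 0.008 m and y of slide_rack in the frame of well between -0.008 and 0.008 m and angle between the x axis of slide_rack and the x axis of well, either way round below 0.12 rad and angle between slide_rack's own z axis and vertical below 0.06 rad and linear speed of slide_rack below 0.02 m/s and z of empty_rack in the frame of drain_stand above 0.035 m and angle between empty_rack's own z axis and vertical below 0.2 rad and linear speed of empty_rack below 0.05 m/s); the robot touches nothing.
It fails at once if the drain stand dragged more than 15 mm or tipped more than 0.1 rad (distance of drain_stand from where it was at the start of the episode above 0.015 m or angle between drain_stand's own z axis and vertical above 0.1 rad).
It fails at once if the slide rack tilted by more than 0.45 rad (angle between slide_rack's own z axis and vertical above 0.45 rad).
It fails at once if the drawer slammed (shutting faster than 0.45 m/s) (velocity of joint drawer below -0.45 m/s).
It fails at once if the empty rack displaced by more than 30 mm (distance of empty_rack from where it was at the start of the episode above 0.03 m).
It fails at once if another thing on the bench moved by more than 30 mm (distance of any of timer, stain_bottle, marker, forceps, tube_rack, wash_bottle from where it was at the start of the episode above 0.03 m).
It also fails if it takes over 64 s, if anything falls off the work surface, if the arm or the gripper's body presses on something with over 40 N, if the wrist force passes 120 N, or if a joint passes its speed limit or range.

ROBOT

A 7-joint arm with a two-finger parallel gripper is mounted at the origin on the work surface. World frame = base frame: x ahead of the robot, y to its left, z up, the work surface at z = 0. Lengths are in m, angles in rad, forces in N, time in s.
With the tool pointing down it reaches from about 0.425 to 0.925 m from the base axis. Payload 6.8 kg.
Tool frame: the origin (TCP) lies on the front face of the gripper's body, between the roots of the fingers; the fingertips stand 73 mm ahead of it and the grasp point (between the pads) lies 54 mm ahead of it; z points along the fingers, y is the direction in which the jaws open and shut (so a half turn about z gives the same grasp; the last joint's range is limited). The gripper opens to 85 mm and grips with 20 to 120 N. Pads are 22 mm wide; open, the fingers measure 114 mm over their backs; the gripper's body (76 mm by 85 mm) begins 54 mm behind the grasp point. The pads swing forward as they close: fully open they stand 13 mm farther back than shut.
Start: joints at [1.215, 0.477, 0.022, 1.555, -0.011, 1.109, -0.083], TCP at [0.166, -0.654, 0.304] pointing down, gripper open.
Joint ranges: [-2.96, 2.96], [-0.34, 2.1], [-1.41, 1.46], [0.24, 2.44], [-1.37, 4.51], [0.17, 1.92], [-2.96, 2.96]. Speed limits (rad/s): [2.39, 2.39, 3.14, 3.14, 3.14, 3.14, 3.14].

INTERFACE

Orientations are given as a unit quaternion [w, x, y, z].
In Python, from station import get_obs, read_camera, hand_in, spot_in, cut_out, spot_point gives the robot as it stands. The module is installed in compiled form; this text tells all that it offers.
- The arm moves only by the tool move_arm, never from a script. Its arguments are lists of equal length, an entry for each row: "gripper": the opening, from 0 (shut) to 1 (fully open); "xyz": the shift along the tool's x, y, z in cm, a list of three; "twist": the turn about the tool's z in rad. A call has 1 to 5 rows; each row is the pose to reach, as a shift and turn from the pose commanded when the call began, along the tool's axes at that moment; what a row does not reach only later rows make up. A row lasts 1/12 s, in which the tool goes at most 41.7 mm and 7.16 degrees, less where a joint would pass 70% of its speed; a pose out of reach is approached as far as the arm can. A call with a gripper value outside its range is refused whole. The fingers move at their own pace and stop on an object; "squeeze" is the grip in N (left out, the last holds). Time passes only in rows, so rows that repeat a pose let the fingers close. It gives the time, the measured TCP pose, the force and the opening at its end, in the units of the state.
- get_obs(): the state, without advancing time (a new reading comes with each control period).
- read_camera(name): name is "side" or "top"; returns a dict with "pixels" (420x560x3 uint8, red, green, blue), "fx", "fy", "cx", "cy" (pixels), "R" (3x3) and "t" (3): a world point X has camera coordinates R X + t. Camera axes: x right, y down, z forward; pixel columns grow to the right and rows downward; lengths in m; the calibration is good to about 2 mm. A picture is of the moment at which its call begins. There is no depth.
- hand_in(): hands the job in, once; it reports no verdict.
Trained networks look in the newest picture that a camera, given by its name, has taken for a name from the list of things; names that differ only in an ending like _2 or _b are one class to them, and where a whole thing is asked for, a point or a joint stands for the part that bears it (a point fixed in the world has none). Each returns a list of dicts, best first, with "p" (0 to 1); they miss things now and then, are a little off and sometimes report something else, mostly with a low value. They report only what shows in the picture. A call takes as long as a camera call. They do not tell look-alikes from the thing itself.
- spot_in(query, camera): "centre" ([x, y, z] in m, in world coordinates, good to about 4 mm: the middle of the surface that is visible of it).
- cut_out(query, camera): "pixels" (420x560 bool, what is visible of it).
- spot_point(query, camera): "centre" ([x, y, z] in m, in world coordinates, good to about 4 mm: a listed point, or the origin of a listed thing).
The state is a dict: "t": time; "q": joint angles; "joint_vel": joint speeds; "joint_torque": joint torques, N m; "eef_pos": TCP position; "tool_rot": TCP orientation; "contact_force": force on the tool from outside, world axes, zero at the start; "torque": the same for the moment, N m; "gripper_width": opening from 0.0 (shut) to 1.0 (fully open).
Only numpy, scipy, OpenCV 4.12 (cv2) and the standard library are available. Lean on these libraries where they do the work, as an engineer would, in place of code of your own. Each camera call takes 0.05 s, during which the arm holds its last target.

## Working session

There is one attempt and no reset: what is moved stays moved. The work goes in short steps, Python scripts to look and compute and a tool call to move; the robot and the scene stay as the last step left them, time stands still between calls to the robot, and variables do not carry over. Pictures are saved under pics/ and viewed, and the job is handed in when it is done.

Besides the shell and the picture viewer there is one more tool, called after "Request:" by a JSON object that holds its "fn" and its "kwargs". move_arm: Moves the arm, as the interface text tells. Its arguments: {"type":"object","properties":{"gripper":{"type":"array","items":{"type":"number"}},"xyz":{"type":"array","items":{"type":"array","items":{"type":"number"}}},"twist":{"type":"array","items":{"type":"number"}},"squeeze":{"type":"number"}},"required":["gripper","xyz","twist"]}

```bash
mkdir -p pics; cat > h.py <<'E'
import numpy as np, cv2
from station import *
def snap(cam,fn,crop=None,scale=1):
    c=read_camera(cam); im=c["pixels"][:,:,::-1].copy()
    if crop: x0,y0,x1,y1=crop; im=im[y0:y1,x0:x1]
    if scale!=1: im=cv2.resize(im,None,fx=scale,fy=scale,interpolation=cv2.INTER_CUBIC)
    cv2.imwrite("pics/"+fn,im); return c
def proj(c,X):
    p=np.array(c["R"])@np.array(X)+np.array(c["t"]); return (round(float(c["fx"]*p[0]/p[2]+c["cx"]),1),round(float(c["fy"]*p[1]/p[2]+c["cy"]),1))
E
python3 - <<'E'
from h import *
o=get_obs(); print({k:np.round(v,3).tolist() for k,v in o.items()})
a=snap("side","s0.png"); b=snap("top","t0.png")
for c in (a,b): print(np.round(c["R"],3).tolist(),np.round(c["t"],3).tolist(),c["fx"],c["cx"],c["cy"])
for cam,c in (("side",a),("top",b)):
    for q in ["slide_rack","slide_rack_handle","empty_rack","drain_stand","hook_left","hook_left_tip","hook_right","hook_right_tip","dryer","well","drawer_handle","timer","stain_bottle","marker","forceps","tube_rack","wash_bottle"]:
        print(cam,q,[(np.round(r["centre"],3).tolist(),round(r["p"],2),proj(c,r["centre"])) for r in spot_point(q,cam)[:3]])
E
```

```text
{'t': 0.0, 'q': [1.215, 0.478, 0.022, 1.556, -0.011, 1.109, -0.083], 'joint_vel': [-0.001, 0.0, 0.001, 0.001, 0.0, 0.001, -0.0], 'joint_torque': [0.0, -59.645, 1.608, -28.119, 0.012, 0.009, -0.0], 'eef_pos': [0.165, -0.654, 0.303], 'tool_rot': [-0.001, 0.992, 0.124, -0.0], 'contact_force': [-0.741, -0.107, -0.239], 'torque': [-0.018, 0.001, 0.021], 'gripper_width': 1.0}
[[-0.688, -0.726, -0.016], [-0.335, 0.337, -0.88], [0.644, -0.6, -0.475]] [0.426, 0.3, 1.313] 482.66917445095936 280.83202492502795 222.8057957456609
[[-0.001, -1.0, -0.001], [-0.998, 0.001, -0.059], [0.059, 0.001, -0.998]] [0.046, 0.569, 1.807] 486.3499730726242 277.56833504354967 209.74155353934023
side slide_rack [([0.539, -0.289, 0.046], 0.86, (351.3, 218.2))]
side slide_rack_handle [([0.542, -0.29, 0.141], 0.85, (352.1, 194.8)), ([0.548, 0.222, -0.002], 0.26, (245.6, 283.9))]
side empty_rack [([0.844, -0.055, -0.002], 0.81, (251.5, 223.1)), ([0.29, -0.415, -0.005], 0.75, (426.3, 241.5)), ([0.584, -0.158, 0.04], 0.62, (318.8, 227.2))]
side drain_stand [([0.562, -0.216, -0.001], 0.88, (333.4, 233.7)), ([0.543, -0.2
[... 1846 characters left out ...]
, (230.7, 213.7))]
top well [([0.536, 0.22, 0.028], 0.63, (230.8, 218.4)), ([0.562, -0.22, 0.005], 0.34, (348.1, 211.5))]
top drawer_handle [([0.404, 0.234, 0.099], 0.82, (224.8, 254.6))]
top timer [([0.525, -0.284, 0.175], 0.61, (374.0, 219.7)), ([0.37, -0.026, -0.002], 0.41, (296.6, 262.6))]
top stain_bottle [([0.534, 0.221, 0.032], 0.54, (230.2, 218.8)), ([0.369, 0.059, 0.004], 0.44, (274.0, 263.1)), ([0.565, -0.152, 0.174], 0.43, (335.3, 208.0))]
top marker [([0.356, 0.246, 0.001], 0.5, (224.2, 266.4))]
top forceps [([0.373, -0.268, 0.005], 0.58, (361.2, 262.0))]
top tube_rack [([0.467, 0.561, -0.004], 0.68, (141.4, 237.0))]
top wash_bottle [([0.614, -0.513, 0.001], 0.7, (425.0, 197.9))]
```

View pics/s0.png

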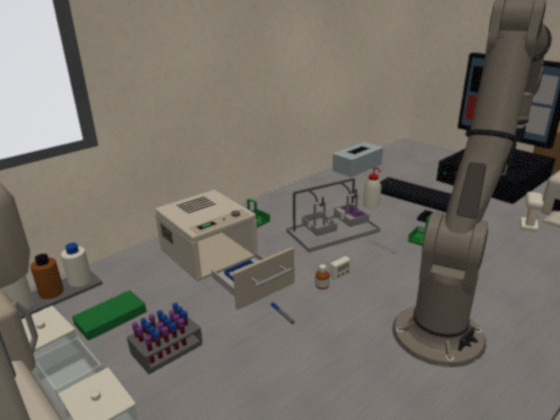

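View pics/t0.png

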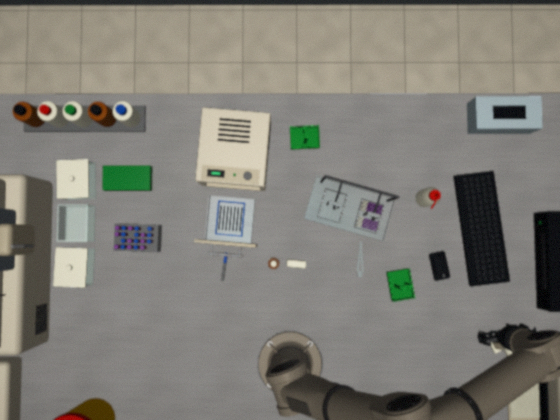

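```bash
python3 - <<'E'
from h import *
snap("side","s1.png",(270,150,430,270),5); snap("top","t1.png",(180,180,430,300),3)
E
```

```text
(no output)
```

View pics/s1.png

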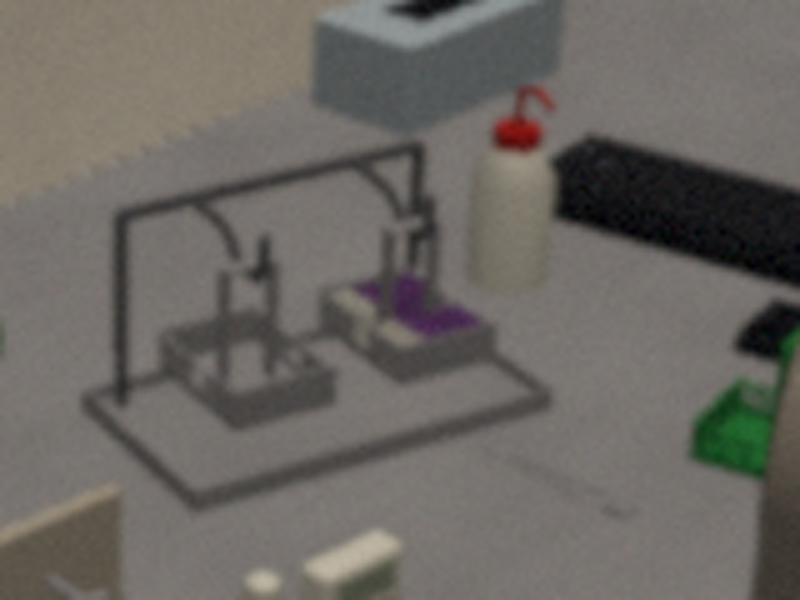

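View pics/t1.png

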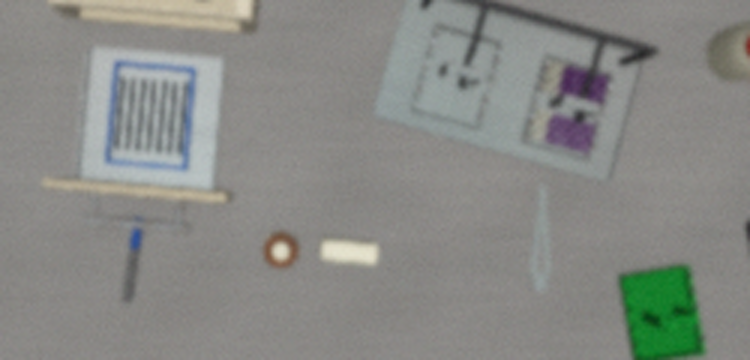

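Candidates for the rack: the purple-slide rack on the right hook, top (369,215) / side (352,210). Look-alikes are the bare steel rack on the left hook (333,206), which is the empty one, and green ones at (305,137) and (400,285). I choose the purple one, and the crops confirm it. The drawer is open on the left, with the well at top (231,218). Next I refine the yaws and positions.

```bash
python3 - <<'E'
from h import *
P={}
for k in range(3):
  for cam in ("side","top"):
    c=read_camera(cam)
    for q in ["slide_rack","slide_rack_handle","hook_left","hook_left_tip","hook_right","hook_right_tip","drain_stand","dryer","well","drawer_handle"]:
        r=spot_point(q,cam)
        ref={"slide_rack":(.543,-.289),"slide_rack_handle":(.543,-.289),"hook_left":(.583,-.156),"hook_left_tip":(.565,-.15),"hook_right":(.546,-.29),"hook_right_tip":(.525,-.284),"drain_stand":(.562,-.219),"dryer":(.552,.222),"well":(.536,.22),"drawer_handle":(.404,.234)}[q]
        for x in r:
            if np.hypot(*(x["centre"][:2]-np.array(ref)))<.02 and x["p"]>.3: P.setdefault(q,[]).append(x["centre"]);break
for q in P: print(q,len(P[q]),np.round(np.mean(P[q],0),4),np.round(np.std(P[q],0),4))
# blue frame and back-projection in top view
c=read_camera("top"); R=np.array(c["R"]);t=np.array(c["t"])
def back(uv,z):
    d=R.T@np.array([(uv[0]-c["cx"])/c["fx"],(uv[1]-c["cy"])/c["fy"],1]); C=-R.T@t
    return C+d*(z-C[2])/d[2]
im=c["pixels"].astype(int)
def rect(m,z):
    n,l,s,_=cv2.connectedComponentsWithStats(m.astype(np.uint8)); 
    i=1+np.argmax(s[1:,4]); pts=np.argwhere(l==i)[:,::-1]
    w=np.array([back(p,z)[:2] for p in pts],np.float32); r=cv2.minAreaRect(w); print(len(pts),np.round(r[0],4),np.round(r[1],4),round(r[2],2))
m=np.zeros((420,560),bool); m[190:250,200:260]=True
rect(m&(im[:,:,2]>im[:,:,0]+40),.045)
m=np.zeros((420,560),bool); m[190:250,340:400]=True
rect(m&(im[:,:,0]>im[:,:,1]+15)&(im[:,:,2]>im[:,:,1]+15),.075)
for q,z in (("drain_stand",.015),("dryer",.17),("slide_rack",.077)):
    r=cut_out(q,"top"); 
    if r: print(q,r[0]["p"]); rect(r[0]["pixels"],z)
E
```

```text
slide_rack 5 [ 0.5432 -0.2892  0.0469] [0.0025 0.0013 0.0013]
slide_rack_handle 6 [ 0.5439 -0.2884  0.1432] [0.0018 0.0023 0.0012]
hook_left 6 [ 0.5839 -0.1538  0.1382] [0.001  0.002  0.0018]
hook_left_tip 5 [ 0.5656 -0.1511  0.1765] [0.0011 0.0017 0.0009]
hook_right 5 [ 0.5456 -0.2904  0.1405] [0.0011 0.0024 0.0021]
hook_right_tip 5 [ 0.5264 -0.2838  0.1735] [0.0014 0.0017 0.0003]
drain_stand 6 [ 0.5637 -0.22    0.0021] [0.0004 0.0014 0.0041]
dryer 5 [ 0.5482  0.2212 -0.0007] [0.0013 0.0008 0.0022]
well 6 [0.5345 0.2193 0.0321] [0.0013 0.0024 0.0032]
drawer_handle 6 [0.403  0.2335 0.0991] [0.0017 0.0022 0.0021]
86 [0.5401 0.1842] [0.1365 0.056 ] 15.47
119 [ 0.5127 -0.2873] [0.0509 0.0317] 75.84
drain_stand 0.82
2405 [ 0.58   -0.2283] [0.3163 0.1826] 73.86
dryer 0.81
5404 [0.7725 0.1988] [0.2442 0.2736] 85.09
slide_rack 0.68
757 [ 0.5462 -0.2845] [0.092  0.1132] 75.23
```

```bash
cat > w.py <<'E'
from h import *
from scipy.optimize import minimize
def fitwell(cam="top",n=4):
    c=read_camera(cam); ims=[c["pixels"].astype(float)]
    for _ in range(n-1): ims.append(read_camera(cam)["pixels"].astype(float))
    im=np.mean(ims,0); R=np.array(c["R"]);t=np.array(c["t"])
    B=cv2.GaussianBlur(im[:,:,2]-im[:,:,0],(0,0),0.7)
    s=np.linspace(-1,1,60)
    def pts(p,z):
        L,W=.0605,.0475   # middle of the wall tops (walls ~3-5mm)
        q=np.concatenate([np.c_[s*L,0*s+W],np.c_[s*L,0*s-W],np.c_[0*s+L,s*W],np.c_[0*s-L,s*W]])
        ca,sa=np.cos(p[2]),np.sin(p[2])
        X=np.c_[p[0]+ca*q[:,0]-sa*q[:,1],p[1]+sa*q[:,0]+ca*q[:,1],0*q[:,0]+z]
        P=X@R.T+t; return np.c_[c["fx"]*P[:,0]/P[:,2]+c["cx"],c["fy"]*P[:,1]/P[:,2]+c["cy"]]
    def f(p):
        u=pts(p,.045).astype(np.float32)
        return -cv2.remap(B.astype(np.float32),u[:,0][None],u[:,1][None],cv2.INTER_LINEAR).mean()
    best=None
    for a in (-.15,-.1,-.05):
        r=minimize(f,[.5345,.2193,a],method="Nelder-Mead",options=dict(initial_simplex=np.array([[.53,.215,a],[.54,.215,a],[.53,.225,a],[.53,.215,a+.05]]),xatol=1e-5,fatol=1e-4))
        if best is None or r.fun<best.fun: best=r
    return best.x,best.fun
if __name__=="__main__":
    print(fitwell())
    snap("top","w.png",(190,180,270,260),7)
E
python3 w.py
```

```text
(array([ 0.53652536,  0.22245042, -0.0868586 ]), np.float64(-40.5570068359375))
```

View pics/w.png

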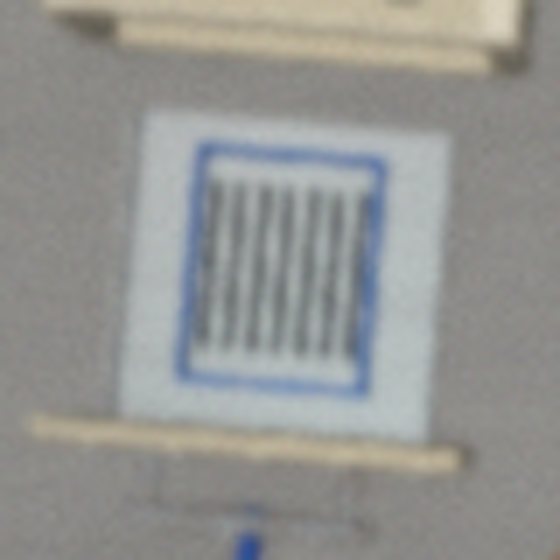

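Request:
{"fn": "move_arm", "kwargs": {"gripper": [1, 1, 1, 1, 1], "xyz": [[2.5, -1.4, 0], [5.8, -3.3, 0], [9.2, -5.3, 0], [12.6, -7.2, 0], [16, -9.1, 0]], "twist": [0.1, 0.2, 0.3, 0.41, 0.52], "squeeze": 40}}

```text
t: 6.07
eef_pos: [0.2993, -0.5256, 0.304]
tool_rot: [0.0, 0.99, -0.139, 0.0]
contact_force: [0.2, -1.2, 0.5]
gripper_width: 1.0
```

```bash
cat > d.py <<'E'
import sys
from h import *
from scipy.spatial.transform import Rotation as Ro
def go(x,y,z,yaw=None):
    o=get_obs(); q=o["tool_rot"]; R=Ro.from_quat([q[1],q[2],q[3],q[0]]).as_matrix()
    d=R.T@(np.array([x,y,z])-o["eef_pos"])*100
    a=np.arctan2(R[1,0],R[0,0]); print("t",round(o["t"],2),"tcp",np.round(o["eef_pos"],4),"yaw",round(a,3),"tilt",np.round(R[2,2],4),"F",np.round(o["contact_force"],1),"w",round(o["gripper_width"],3))
    print("shift cm",np.round(d,2),"twist",None if yaw is None else round(a-yaw,3))
if __name__=="__main__": go(*map(float,sys.argv[1:]))
E
python3 d.py .5435 -.2885 .304 -.275
```

```text
t 6.07 tcp [ 0.2993 -0.5256  0.304 ] yaw -0.278 tilt -1.0 F [ 0.2 -1.2  0.5] w 1.0
shift cm [ 1.697e+01 -2.950e+01  1.000e-02] twist -0.003
```

Request:
{"fn": "move_arm", "kwargs": {"gripper": [1, 1, 1, 1, 1], "xyz": [[2, -3.4, 0], [4, -6.9, 0], [6, -10.4, 0], [8, -13.9, 0], [10, -17.4, 0]], "twist": [0, 0, 0, 0, 0]}}

```text
t: 6.48
eef_pos: [0.4426, -0.3847, 0.3042]
tool_rot: [0.0, 0.991, -0.136, 0.0]
contact_force: [0.3, -0.3, -0.5]
gripper_width: 0.998
```

Request:
{"fn": "move_arm", "kwargs": {"gripper": [1, 1, 1, 1, 1], "xyz": [[1.8, -3.2, 0], [3.6, -6.3, 0], [5.4, -9.4, 0], [6.9, -12.0, 0], [6.9, -12.0, 0]], "twist": [0, 0, 0, 0, 0]}}

```text
t: 6.9
eef_pos: [0.5454, -0.282, 0.304]
tool_rot: [-0.002, 0.991, -0.131, 0.001]
contact_force: [0.0, -0.2, 0.5]
gripper_width: 1.004
```

```bash
python3 - <<'E'
from h import *; from d import go
go(.5435,-.2885,.22,-.275)
snap("side","s2.png",(290,110,410,250),4)
E
```

```text
t 6.9 tcp [ 0.5454 -0.282   0.304 ] yaw -0.262 tilt -1.0 F [ 0.  -0.2  0.5] w 1.004
shift cm [-0.04  0.72  8.4 ] twist 0.013
```

View pics/s2.png

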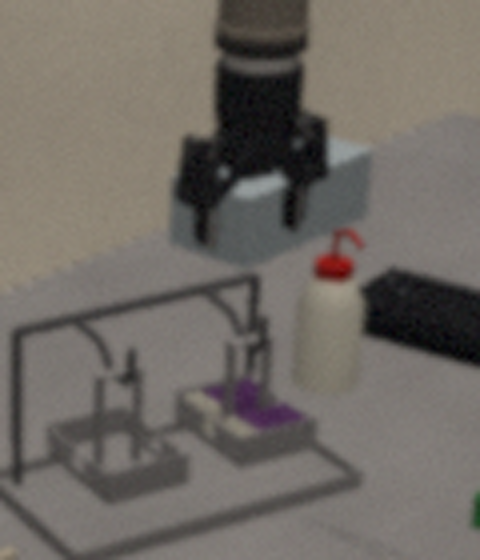

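Request:
{"fn": "move_arm", "kwargs": {"gripper": [1, 1, 1, 1, 1], "xyz": [[0, 0, 1], [0, 0, 3], [0, 0, 5], [0, 0, 5], [0, 0, 5]], "twist": [0, 0, 0, 0, 0]}}

```text
t: 7.37
eef_pos: [0.5384, -0.2904, 0.2527]
tool_rot: [-0.0, 0.991, -0.137, -0.002]
contact_force: [-0.1, -0.5, 0.6]
gripper_width: 1.001
```

```bash
python3 d.py .5435 -.2885 .182 -.275
```

```text
t 7.37 tcp [ 0.5384 -0.2904  0.2527] yaw -0.275 tilt -1.0 F [-0.1 -0.5  0.6] w 1.001
shift cm [ 0.46 -0.33  7.07] twist 0.0
```

Request:
{"fn": "move_arm", "kwargs": {"gripper": [1, 1, 1, 1, 1], "xyz": [[0.4, -0.2, 2], [0.4, -0.2, 4], [0.4, -0.2, 5.5], [0.4, -0.2, 5.5], [0.4, -0.2, 5.5]], "twist": [0, 0, 0, 0, 0]}}

```text
t: 7.78
eef_pos: [0.5444, -0.2891, 0.1996]
tool_rot: [0.0, 0.991, -0.136, -0.0]
contact_force: [0.5, -0.1, 1.0]
gripper_width: 0.999
```

```bash
python3 - <<'E'
from h import *; from d import go
go(.5435,-.2885,.182,-.275)
snap("side","s3.png",(300,140,400,240),6)
snap("top","t3.png",(310,170,410,250),6)
go(.5435,-.2885,.182,-.275)
E
```

```text
t 7.78 tcp [ 0.5444 -0.2891  0.1996] yaw -0.273 tilt -1.0 F [ 0.5 -0.1  1. ] w 0.999
shift cm [-0.1  -0.04  1.76] twist 0.002
t 7.88 tcp [ 0.5453 -0.2892  0.2007] yaw -0.273 tilt -1.0 F [ 1.  -0.5  1. ] w 0.998
shift cm [-0.19 -0.02  1.87] twist 0.002
```

View pics/s3.png

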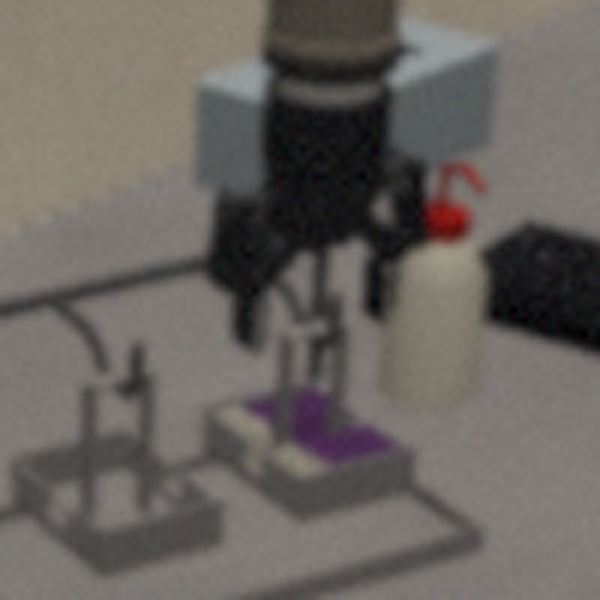

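View pics/t3.png

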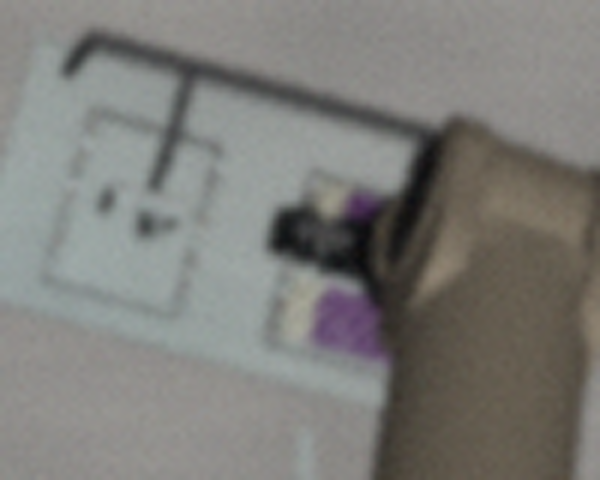

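Request:
{"fn": "move_arm", "kwargs": {"gripper": [1, 1, 1, 0.7, 0.65], "xyz": [[-0.1, 0, 1], [-0.1, 0, 1.7], [-0.1, 0, 1.7], [-0.1, 0, 1.7], [-0.1, 0, 1.7]], "twist": [0, 0, 0, 0, 0]}}

```text
t: 8.3
eef_pos: [0.5436, -0.2881, 0.1819]
tool_rot: [-0.0, 0.991, -0.136, -0.0]
contact_force: [-0.2, -0.5, 0.6]
gripper_width: 0.745
```

Request:
{"fn": "move_arm", "kwargs": {"gripper": [0.6, 0.5, 0.4, 0.3, 0.2], "xyz": [[0, 0, 0], [0, 0, 0], [0, 0, 0], [0, 0, 0], [0, 0, 0]], "twist": [0, 0, 0, 0, 0], "squeeze": 40}}

```text
t: 8.72
eef_pos: [0.5439, -0.2886, 0.1825]
tool_rot: [0.0, 0.991, -0.136, 0.001]
contact_force: [-0.0, -1.4, 3.6]
gripper_width: 0.512
```

```bash
python3 - <<'E'
from h import *; from d import go
snap("side","s4.png",(300,140,400,240),6)
go(.5435,-.2885,.182,-.275)
E
```

```text
t 8.77 tcp [ 0.5439 -0.2886  0.1825] yaw -0.273 tilt -1.0 F [-1.  -0.9  5.4] w 0.512
shift cm [-0.04  0.    0.05] twist 0.002
```

View pics/s4.png

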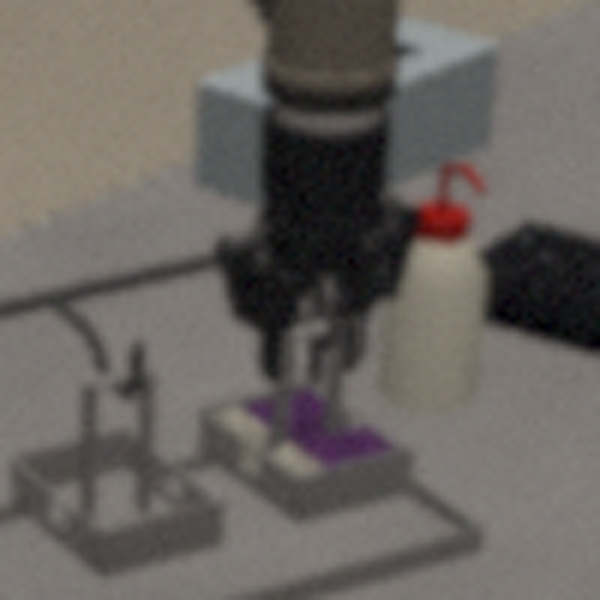

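Gripped across both legs: the opening is 43.5 mm and both legs show between the fingers. Now lift.

Request:
{"fn": "move_arm", "kwargs": {"gripper": [0.2, 0.2, 0.2, 0.2, 0.2], "xyz": [[0, 0, -0.4], [0, 0, -1.3], [0, 0, -2.4], [0, 0, -3.5], [0, 0, -4.6]], "twist": [0, 0, 0, 0, 0]}}

```text
t: 9.18
eef_pos: [0.5436, -0.2879, 0.2291]
tool_rot: [-0.0, 0.991, -0.136, 0.0]
contact_force: [0.3, 0.3, -3.0]
gripper_width: 0.508
```

Request:
{"fn": "move_arm", "kwargs": {"gripper": [0.2, 0.2], "xyz": [[0, 0, 0], [0, 0, 0]], "twist": [0, 0]}}

```text
t: 9.35
eef_pos: [0.5441, -0.2883, 0.2291]
tool_rot: [0.0, 0.991, -0.136, 0.001]
contact_force: [-0.4, 0.0, -3.9]
gripper_width: 0.51
```

```bash
python3 - <<'E'
from h import *; from d import go
snap("side","s5.png",(300,130,400,230),6)
c=np.array([.5435,-.2885])+.095*np.array([-np.cos(.275),np.sin(.275)]); print(c)
go(c[0],c[1],.2285,-.275)
E
```

```text
[ 0.45206961 -0.26270304]
t 9.4 tcp [ 0.5436 -0.288   0.2283] yaw -0.272 tilt -1.0 F [-0.   0.  -3.7] w 0.512
shift cm [-9.5   0.02 -0.03] twist 0.003
```

View pics/s5.png

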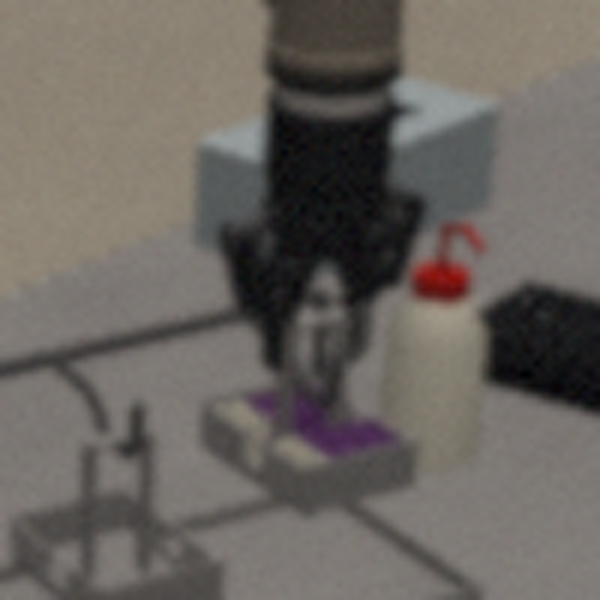

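Request:
{"fn": "move_arm", "kwargs": {"gripper": [0.2, 0.2, 0.2, 0.2, 0.2], "xyz": [[-0.6, 0, 0], [-1.8, 0, 0], [-3.2, 0, 0], [-4.7, 0, 0], [-6.2, 0, 0]], "twist": [0, 0, 0, 0, 0]}}

```text
t: 9.82
eef_pos: [0.4824, -0.2709, 0.2271]
tool_rot: [-0.0, 0.991, -0.136, -0.001]
contact_force: [0.9, 0.1, -3.8]
gripper_width: 0.509
```

Request:
{"fn": "move_arm", "kwargs": {"gripper": [0.2, 0.2, 0.2, 0.2, 0.2], "xyz": [[-1.4, 0, 0], [-2.6, 0, 0], [-3.6, 0, 0], [-3.8, 0, 0], [-3.8, 0, 0]], "twist": [0, 0, 0, 0, 0]}}

```text
t: 10.23
eef_pos: [0.4466, -0.2611, 0.2277]
tool_rot: [-0.0, 0.991, -0.136, -0.0]
contact_force: [0.1, -0.9, -4.0]
gripper_width: 0.507
```

```bash
python3 - <<'E'
from h import *; from d import go
snap("side","s6.png",(290,130,410,250),5)
go(.4,-.2,.33,-.09)
E
```

```text
t 10.28 tcp [ 0.4475 -0.2612  0.2279] yaw -0.272 tilt -1.0 F [ 0.8  0.7 -2.8] w 0.508
shift cm [ -6.21  -4.62 -10.21] twist -0.182
```

View pics/s6.png

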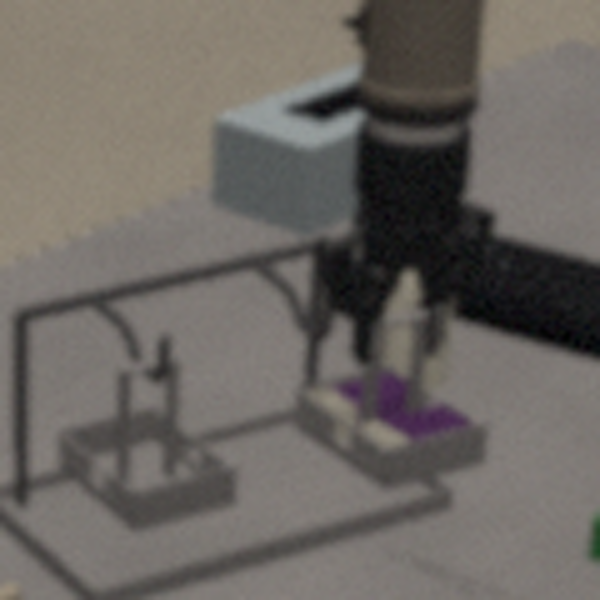

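Request:
{"fn": "move_arm", "kwargs": {"gripper": [0.2, 0.2, 0.2, 0.2, 0.2], "xyz": [[0, 0, -1], [0, 0, -3.5], [0, 0, -6.5], [0, 0, -9.5], [0, 0, -11.5]], "twist": [0, -0.04, -0.09, -0.14, -0.18]}}

```text
t: 10.7
eef_pos: [0.4487, -0.2615, 0.3467]
tool_rot: [0.001, 0.999, -0.045, 0.002]
contact_force: [0.2, -0.8, -3.9]
gripper_width: 0.506
```

```bash
python3 d.py .535 .221 .342 -.09
```

```text
t 10.7 tcp [ 0.4487 -0.2615  0.3467] yaw -0.089 tilt -1.0 F [ 0.2 -0.8 -3.9] w 0.506
shift cm [  4.29 -48.83   0.42] twist 0.001
```

Request:
{"fn": "move_arm", "kwargs": {"gripper": [0.2, 0.2, 0.2, 0.2, 0.2], "xyz": [[0.1, -1.2, 0], [0.3, -4.0, 0], [0.6, -7.4, 0], [1.0, -11, 0], [1.3, -14.6, 0]], "twist": [0, 0, 0, 0, 0]}}

```text
t: 11.12
eef_pos: [0.4738, -0.1148, 0.3424]
tool_rot: [-0.0, 0.999, -0.047, -0.0]
contact_force: [0.2, -1.1, -4.6]
gripper_width: 0.507
```

Request:
{"fn": "move_arm", "kwargs": {"gripper": [0.2, 0.2, 0.2, 0.2, 0.2], "xyz": [[0.3, -3.6, 0], [0.6, -7.2, 0], [0.9, -10.8, 0], [1.2, -14.4, 0], [1.5, -18, 0]], "twist": [0, 0, 0, 0, 0]}}

```text
t: 11.53
eef_pos: [0.5048, 0.0635, 0.3423]
tool_rot: [-0.0, 0.999, -0.046, -0.0]
contact_force: [1.1, 0.1, -4.0]
gripper_width: 0.509
```

Request:
{"fn": "move_arm", "kwargs": {"gripper": [0.2, 0.2, 0.2, 0.2, 0.2], "xyz": [[0.4, -3.6, 0], [0.8, -7.2, 0], [1.1, -10.6, 0], [1.4, -13.6, 0], [1.5, -15.6, 0]], "twist": [0, 0, 0, 0, 0]}}

```text
t: 11.95
eef_pos: [0.5338, 0.2196, 0.3421]
tool_rot: [-0.001, 0.999, -0.045, -0.001]
contact_force: [0.2, 0.3, -4.0]
gripper_width: 0.507
```

Request:
{"fn": "move_arm", "kwargs": {"gripper": [0.2, 0.2, 0.2], "xyz": [[0, -0.6, 0], [0, -0.6, 0], [0, -0.6, 0]], "twist": [0, 0, 0]}}

```text
t: 12.2
eef_pos: [0.5347, 0.2204, 0.3421]
tool_rot: [0.001, 0.999, -0.046, -0.001]
contact_force: [-0.6, -1.4, -3.6]
gripper_width: 0.512
```

```bash
python3 - <<'E'
from h import *; from d import go
c=snap("side","s7.png",(190,150,340,300),5)
t=snap("top","t7.png",(170,150,290,290),5)
go(.536,.221,.342,-.09)
for cam in("side","top"):
  for q in("slide_rack","slide_rack_handle","well"): print(cam,q,[(np.round(r["centre"],4),round(r["p"],2)) for r in spot_point(q,cam)[:3]])
E
```

```text
t 12.3 tcp [0.5351 0.219  0.3425] yaw -0.095 tilt -1.0 F [ 0.   0.  -3.9] w 0.512
shift cm [ 0.07 -0.2   0.05] twist -0.005
side slide_rack [(array([0.5307, 0.2229, 0.2062]), 0.69)]
side slide_rack_handle [(array([0.5341, 0.2199, 0.3023]), 0.79)]
side well [(array([0.5359, 0.2186, 0.0347]), 0.68)]
top slide_rack [(array([0.5371, 0.2238, 0.2064]), 0.57)]
top slide_rack_handle [(array([0.5369, 0.2227, 0.3039]), 0.52)]
top well [(array([0.5315, 0.2192, 0.0301]), 0.58)]
```

View pics/s7.png

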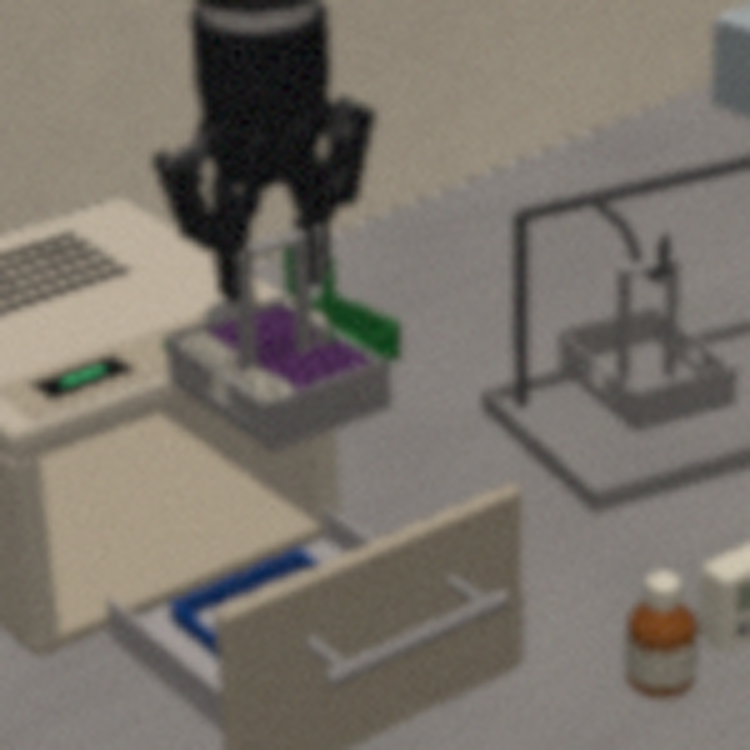

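View pics/t7.png

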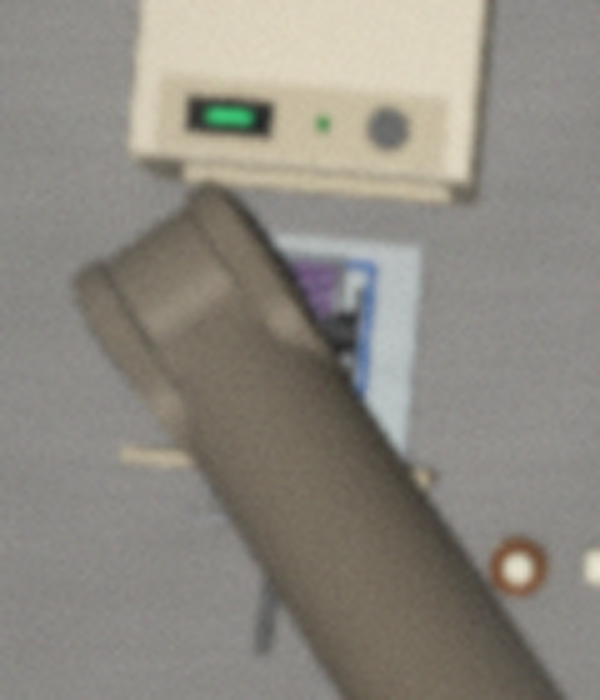

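Request:
{"fn": "move_arm", "kwargs": {"gripper": [0.2, 0.2, 0.2, 0.2, 0.2], "xyz": [[0, -0.1, 1], [0.1, -0.1, 3.5], [0.1, -0.1, 6.5], [0.1, -0.1, 9], [0.1, -0.1, 10.5]], "twist": [0, 0, 0, 0, 0]}}

```text
t: 13.02
eef_pos: [0.5348, 0.2207, 0.2343]
tool_rot: [0.001, 0.999, -0.046, -0.002]
contact_force: [-0.5, -0.3, -3.6]
gripper_width: 0.51
```

Request:
{"fn": "move_arm", "kwargs": {"gripper": [0.2, 0.2, 0.2, 0.2, 0.2], "xyz": [[0, 0, 1.5], [0, 0, 3], [0, 0, 4], [0, 0, 4], [0, 0, 4]], "twist": [0, 0, 0, 0, 0]}}

```text
t: 13.43
eef_pos: [0.5359, 0.2216, 0.1974]
tool_rot: [0.0, 0.999, -0.046, -0.001]
contact_force: [0.2, 0.8, -3.1]
gripper_width: 0.509
```

```bash
python3 - <<'E'
from h import *; from d import go
c=snap("side","s8.png",(200,200,310,310),7)
t=snap("top","t8.png",(190,180,280,260),8)
go(.5355,.221,.168,-.09)
for cam in("side","top"):
  for q in("slide_rack","slide_rack_handle","well"): print(cam,q,[(np.round(r["centre"],4),round(r["p"],2)) for r in spot_point(q,cam)[:3]])
E
```

```text
t 13.53 tcp [0.5367 0.222  0.1988] yaw -0.092 tilt -1.0 F [ 0.  -0.2 -3.2] w 0.514
shift cm [-0.11  0.12  3.07] twist -0.002
side slide_rack [(array([0.5351, 0.2239, 0.0628]), 0.84), (array([ 0.5655, -0.1503,  0.1757]), 0.63), (array([ 0.5488,  0.2208, -0.0025]), 0.21)]
side slide_rack_handle [(array([0.535 , 0.2211, 0.159 ]), 0.57)]
side well []
top slide_rack [(array([0.5417, 0.2252, 0.0598]), 0.49), (array([ 0.5486, -0.2897,  0.1415]), 0.2)]
top slide_rack_handle [(array([ 0.5669, -0.1523,  0.1785]), 0.52), (array([0.5384, 0.2277, 0.1589]), 0.4)]
top well [(array([0.5369, 0.2193, 0.0306]), 0.95)]
```

View pics/s8.png

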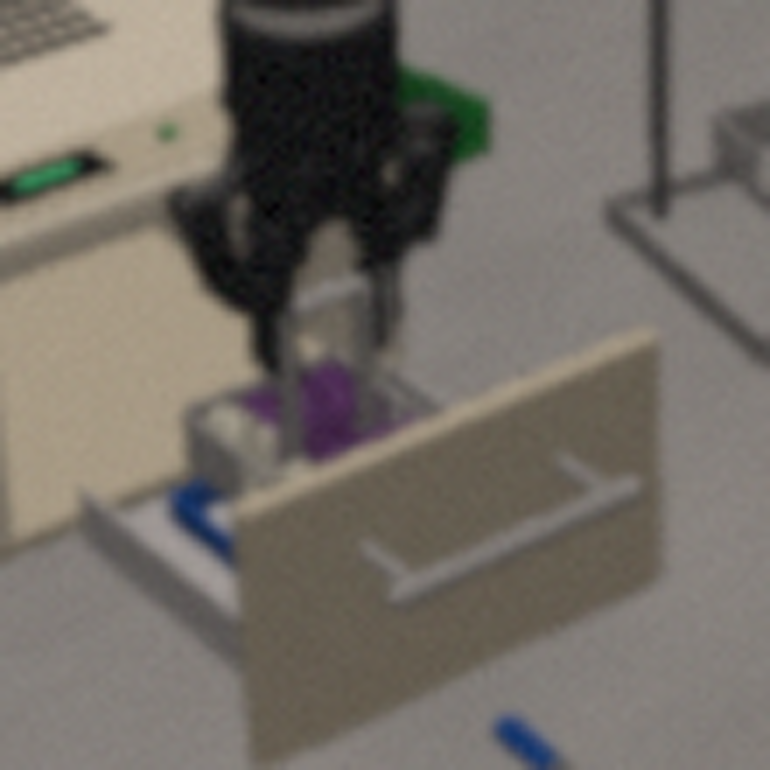

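View pics/t8.png

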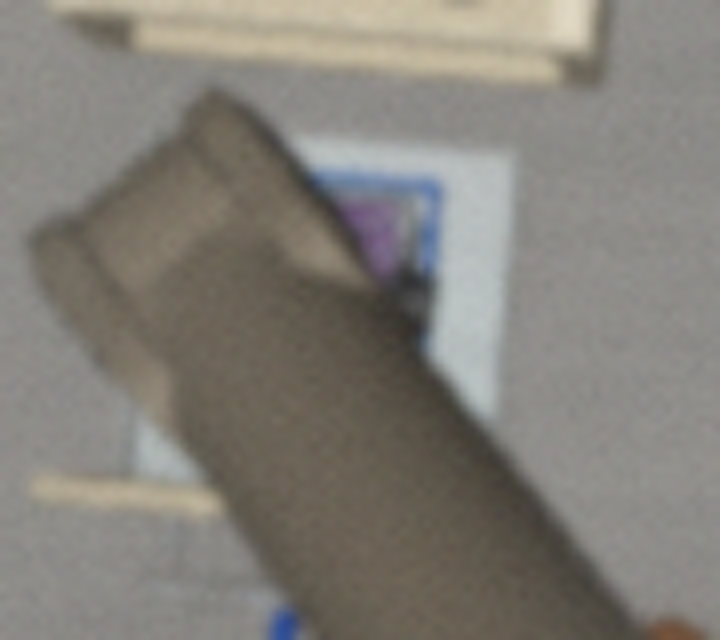

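```bash
cat > ov.py <<'E'
from h import *
def box(p,yaw,L,W,z):
    ca,sa=np.cos(yaw),np.sin(yaw)
    return [[p[0]+ca*a-sa*b,p[1]+sa*a+ca*b,z] for a,b in ((L,W),(L,-W),(-L,-W),(-L,W))]
def ov(cam,fn,crop,s,rack,rz,well,yr,yw):
    c=read_camera(cam);im=c["pixels"].astype(float)
    im=(im+read_camera(cam)["pixels"]+read_camera(cam)["pixels"])/3
    x0,y0,x1,y1=crop; im=im[y0:y1,x0:x1,::-1].astype(np.uint8); im=cv2.resize(im,None,fx=s,fy=s,interpolation=cv2.INTER_CUBIC)
    def dr(b,col):
        pts=np.array([[(u-x0+.5)*s-.5,(v-y0+.5)*s-.5] for u,v in (proj(c,X) for X in b)]); cv2.polylines(im,[np.round(pts).astype(np.int32)],True,col,1,cv2.LINE_AA)
    dr(box(rack,yr,.055,.042,rz+.032),(0,255,255)); dr(box(rack,yr,.055,.042,rz),(0,160,255))
    dr(box(well,yw,.059,.046,.045),(0,255,0))
    cv2.imwrite("pics/"+fn,im)
E
python3 - <<'E'
from ov import *
from d import go
o=get_obs(); p=o["eef_pos"]
ov("top","t9.png",(215,185,260,235),14,p[:2],.0615,(.5355,.221),-.092,-.09)
ov("side","s9.png",(215,240,275,280),13,p[:2],.0615,(.5355,.221),-.092,-.09)
go(.5355,.221,.168,-.09)
E
```

```text
t 14.13 tcp [0.5361 0.2217 0.1979] yaw -0.092 tilt -1.0 F [-0.  -0.2 -4.1] w 0.508
shift cm [-0.06  0.07  2.99] twist -0.002
```

View pics/t9.png

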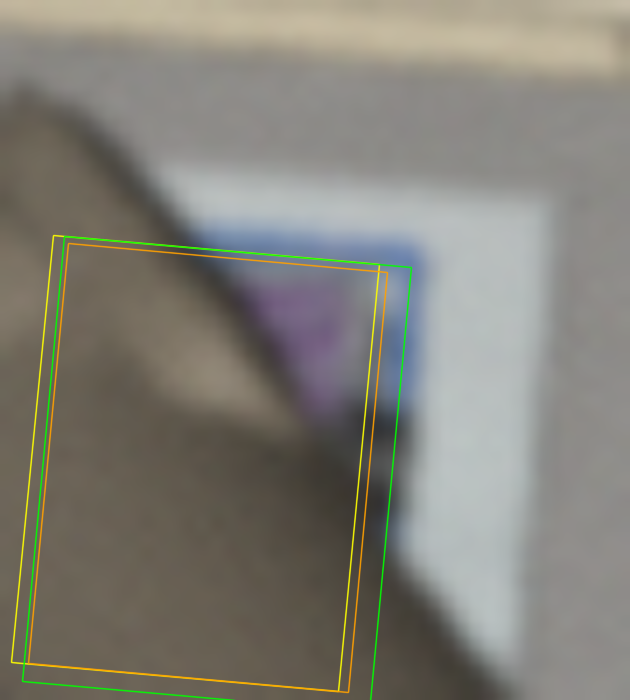

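View pics/s9.png

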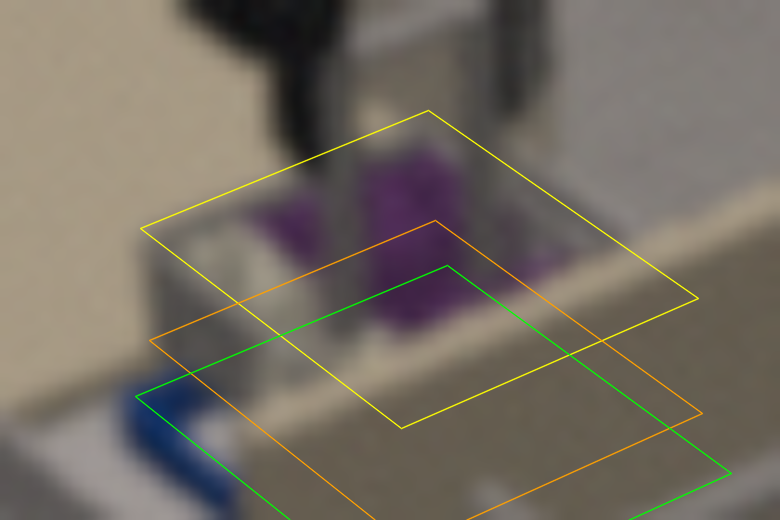

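```bash
python3 - <<'E'
from h import *
im=np.mean([read_camera("top")["pixels"].astype(float) for _ in range(6)],0)[195:225,225:255,::-1]
im=cv2.normalize(im,None,0,255,cv2.NORM_MINMAX).astype(np.uint8)
cv2.imwrite("pics/t10.png",cv2.resize(im,None,fx=19,fy=19,interpolation=cv2.INTER_NEAREST))
im=np.mean([read_camera("side")["pixels"].astype(float) for _ in range(6)],0)[240:280,215:275,::-1]
im=cv2.normalize(im,None,0,255,cv2.NORM_MINMAX).astype(np.uint8)
cv2.imwrite("pics/s10.png",cv2.resize(im,None,fx=13,fy=13,interpolation=cv2.INTER_NEAREST))
E
```

```text
(no output)
```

View pics/t10.png

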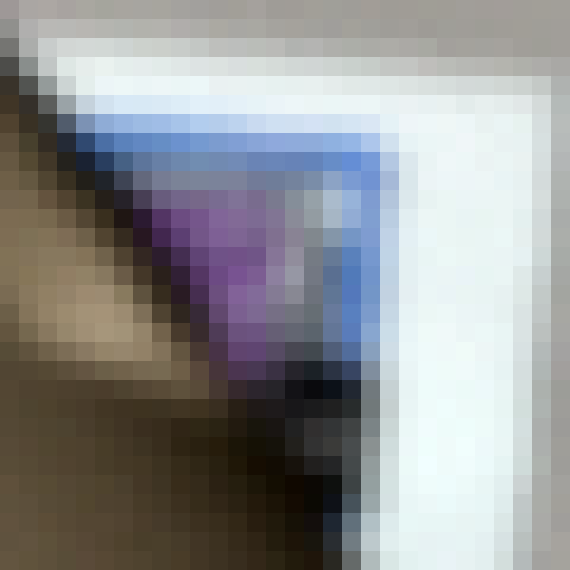

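View pics/s10.png

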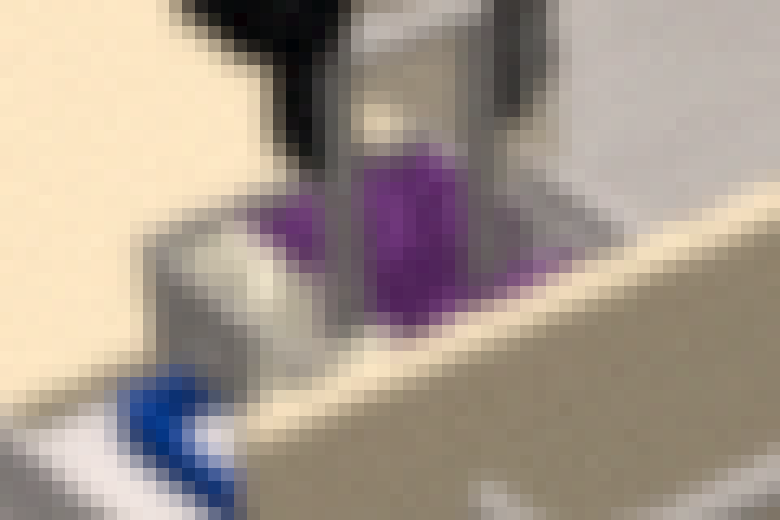

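```bash
python3 - <<'E'
from h import *
c=read_camera("top");R=np.array(c["R"]);t=np.array(c["t"])
def back(u,v,z):
    d=R.T@np.array([(u-c["cx"])/c["fx"],(v-c["cy"])/c["fy"],1]); C=-R.T@t
    return C+d*(z-C[2])/d[2]
a=-.09; ex=np.array([np.cos(a),np.sin(a),0]); ey=np.array([-np.sin(a),np.cos(a),0])
p=get_obs()["eef_pos"]*[1,1,0]
for n,px,z in (("rackR",(330,230),.093),("blueR",(393,230),.045),("blueR_in",(335,215),.045),("rackB",(300,180),.093),("blueB",(300,122),.045)):
    X=back(225+px[0]/19-.5,195+px[1]/19-.5,z); print(n,np.round(X,4),"along ex,ey from tcp mm",np.round(1e3*np.array([(X-p)@ex,(X-p)@ey]),1))
E
```

```text
rackR [0.5757 0.1738 0.093 ] along ex,ey from tcp mm [ 43.7 -44.1]
blueR [0.5788 0.1651 0.045 ] along ex,ey from tcp mm [ 47.6 -52.5]
blueR_in [0.5818 0.1764 0.045 ] along ex,ey from tcp mm [ 49.5 -41. ]
rackB [0.5852 0.1795 0.093 ] along ex,ey from tcp mm [ 52.6 -37.6]
blueB [0.5999 0.1833 0.045 ] along ex,ey from tcp mm [ 66.9 -32.5]
```

Request:
{"fn": "move_arm", "kwargs": {"gripper": [0.2, 0.2, 0.2, 0.2, 0.2], "xyz": [[0.2, -0.1, 0.4], [0.2, -0.1, 0.9], [0.2, -0.1, 1.4], [0.2, -0.1, 1.7], [0.2, -0.1, 2.0]], "twist": [0, 0, 0, 0, 0]}}

```text
t: 15.2
eef_pos: [0.538, 0.2224, 0.1771]
tool_rot: [0.0, 0.999, -0.046, -0.0]
contact_force: [0.8, -0.0, -3.0]
gripper_width: 0.511
```

Request:
{"fn": "move_arm", "kwargs": {"gripper": [0.2, 0.2], "xyz": [[0, 0, 0.2], [0, 0, 0.4]], "twist": [0, 0]}}

```text
t: 15.37
eef_pos: [0.5382, 0.2225, 0.1736]
tool_rot: [0.0, 0.999, -0.046, -0.0]
contact_force: [0.4, -0.6, -3.2]
gripper_width: 0.511
```

```bash
python3 - <<'E'
from h import *; from d import go
go(.537,.222,.167,-.09)
c=snap("side","s11.png",(215,230,275,280),12)
t=snap("top","t11.png",(220,190,260,225),16)
go(.537,.222,.167,-.09)
E
```

```text
t 15.37 tcp [0.5382 0.2225 0.1736] yaw -0.092 tilt -1.0 F [ 0.4 -0.6 -3.2] w 0.511
shift cm [-0.11  0.06  0.66] twist -0.002
t 15.47 tcp [0.5381 0.2224 0.1736] yaw -0.092 tilt -1.0 F [-0.7 -0.4 -3.5] w 0.508
shift cm [-0.1   0.05  0.66] twist -0.002
```

View pics/s11.png

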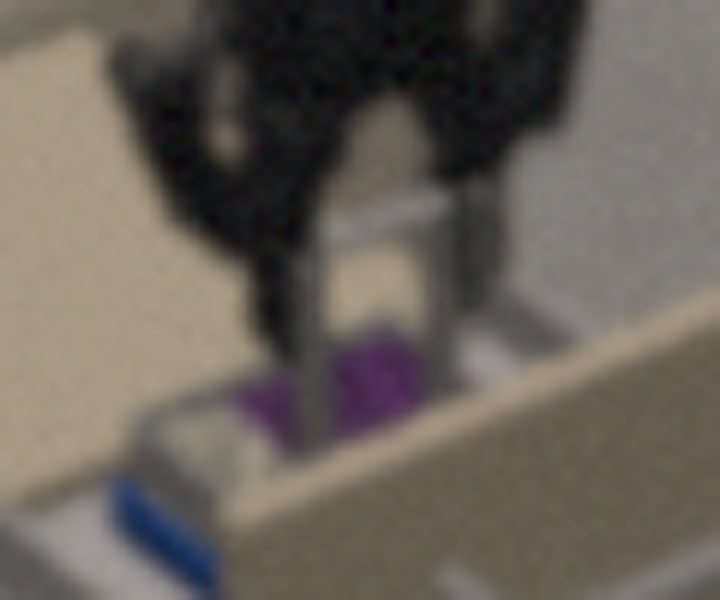

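View pics/t11.png

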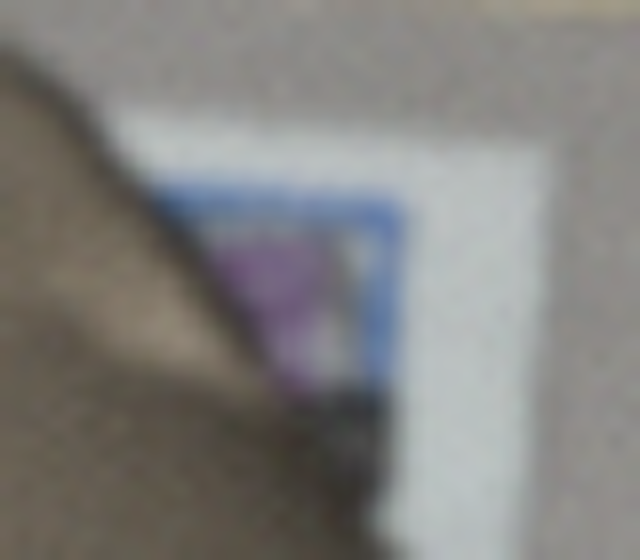

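Request:
{"fn": "move_arm", "kwargs": {"gripper": [0.2, 0.2, 0.2, 0.2], "xyz": [[0, 0, 0.25], [0, 0, 0.5], [0, 0, 0.65], [0, 0, 0.65]], "twist": [0, 0, 0, 0]}}

```text
t: 15.8
eef_pos: [0.5387, 0.2226, 0.1681]
tool_rot: [0.0, 0.999, -0.046, 0.001]
contact_force: [-0.7, -0.0, 1.9]
gripper_width: 0.51
```

Request:
{"fn": "move_arm", "kwargs": {"gripper": [0.2, 0.2], "xyz": [[0, 0, 0.1], [0, 0, 0.1]], "twist": [0, 0]}}

```text
t: 15.97
eef_pos: [0.5392, 0.2227, 0.168]
tool_rot: [-0.0, 0.999, -0.046, 0.001]
contact_force: [-0.6, -1.6, 9.2]
gripper_width: 0.507
```

```bash
python3 - <<'E'
from h import *; from d import go
c=snap("side","s12.png",(205,220,275,280),11)
for q in("slide_rack","slide_rack_handle"): print(q,[(np.round(r["centre"],4),round(r["p"],2)) for r in spot_point(q,"side")[:2]])
go(.537,.222,.167,-.09)
E
```

```text
slide_rack [(array([0.3686, 0.0593, 0.0017]), 0.74), (array([0.5382, 0.2256, 0.0274]), 0.59)]
slide_rack_handle []
t 16.12 tcp [0.5392 0.2226 0.168 ] yaw -0.092 tilt -1.0 F [-0.5 -2.2  8.3] w 0.51
shift cm [-0.22  0.08  0.1 ] twist -0.002
```

View pics/s12.png

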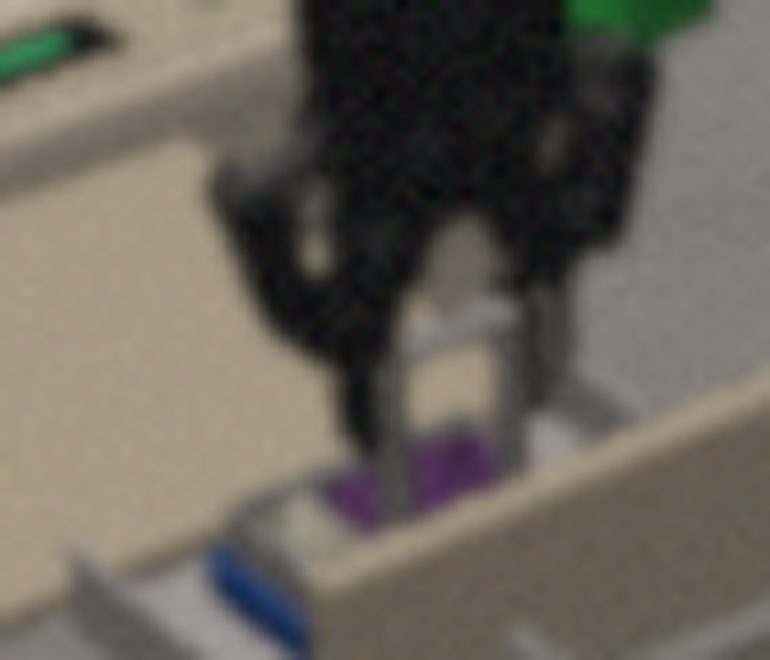

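Request:
{"fn": "move_arm", "kwargs": {"gripper": [0.55, 0.7, 0.85, 1, 1], "xyz": [[0, 0, -0.1], [0, 0, -0.1], [0, 0, -0.1], [0, 0, -0.1], [0, 0, -0.1]], "twist": [0, 0, 0, 0, 0]}}

```text
t: 16.53
eef_pos: [0.5382, 0.2226, 0.1673]
tool_rot: [-0.0, 0.999, -0.046, -0.0]
contact_force: [-0.5, 0.6, -0.0]
gripper_width: 1.001
```

Request:
{"fn": "move_arm", "kwargs": {"gripper": [1, 1, 1, 1, 1], "xyz": [[0, 0, -0.5], [0, 0, -2.5], [0, 0, -5.5], [0, 0, -9], [0, 0, -11.5]], "twist": [0, 0, 0, 0, 0]}}

```text
t: 16.95
eef_pos: [0.5385, 0.2229, 0.2853]
tool_rot: [-0.001, 0.999, -0.046, 0.001]
contact_force: [0.4, -0.4, 0.1]
gripper_width: 1.0
```

```bash
python3 - <<'E'
from h import *; from d import go
c=snap("side","s13.png",(205,200,285,270),9)
t=snap("top","t13.png",(200,180,270,270),8)
for cam in("side","top"):
  for q in("slide_rack","slide_rack_handle","drawer_handle"): print(cam,q,[(np.round(r["centre"],4),round(r["p"],2)) for r in spot_point(q,cam)[:2]])
go(.365,.2375,.2835,-.09)
E
```

```text
side slide_rack [(array([0.5368, 0.224 , 0.0347]), 0.68)]
side slide_rack_handle [(array([0.5377, 0.2226, 0.1311]), 0.59)]
side drawer_handle [(array([0.4052, 0.2332, 0.0987]), 0.8), (array([ 0.5826, -0.1515,  0.1395]), 0.28)]
top slide_rack [(array([0.5428, 0.224 , 0.0304]), 0.39)]
top slide_rack_handle [(array([ 0.5479, -0.2873,  0.1429]), 0.7), (array([0.5407, 0.2301, 0.126 ]), 0.45)]
top drawer_handle [(array([0.4061, 0.2313, 0.0969]), 0.65), (array([0.5346, 0.2166, 0.0291]), 0.51)]
t 17.35 tcp [0.5376 0.2221 0.281 ] yaw -0.092 tilt -1.0 F [ 1.   0.4 -1.2] w 0.997
shift cm [-17.33   0.06  -0.21] twist -0.002
```

View pics/s13.png

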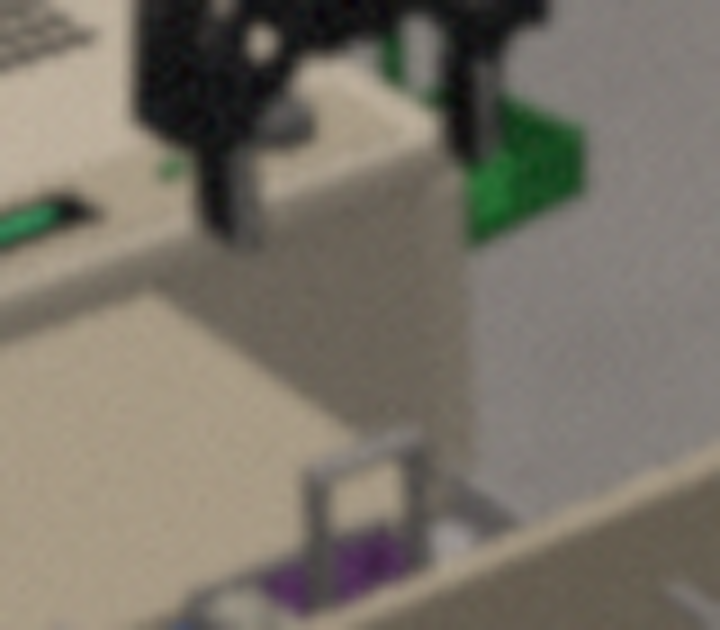

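View pics/t13.png

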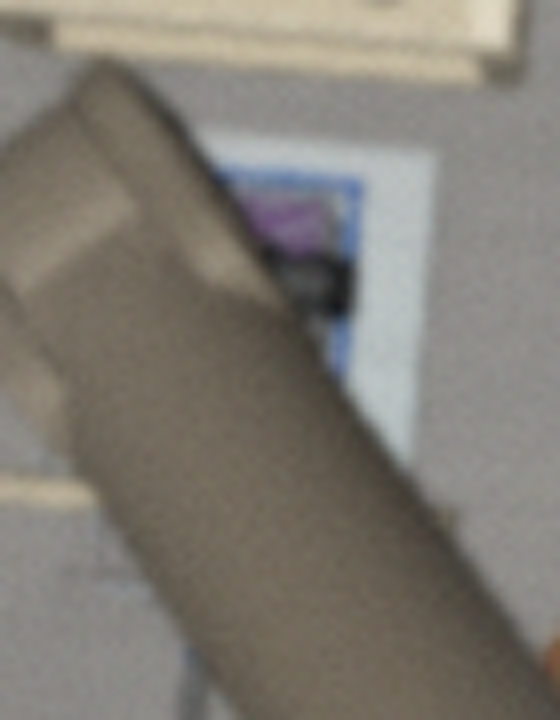

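Request:
{"fn": "move_arm", "kwargs": {"gripper": [0.8, 0.6, 0.4, 0.2, 0], "xyz": [[-1.5, 0, 0], [-5, 0, 0], [-8.5, 0, 0], [-12, 0, 0], [-15, 0, 0]], "twist": [0, 0, 0, 0, 0]}}

```text
t: 17.77
eef_pos: [0.3863, 0.2361, 0.2813]
tool_rot: [0.001, 0.999, -0.046, -0.001]
contact_force: [-0.1, -0.0, 0.5]
gripper_width: 0.302
```

Request:
{"fn": "move_arm", "kwargs": {"gripper": [0, 0, 0, 0], "xyz": [[-1, 0, 0], [-1.8, 0, 0], [-1.8, 0, 0], [-1.8, 0, 0]], "twist": [0, 0, 0, 0]}}

```text
t: 18.1
eef_pos: [0.3718, 0.2379, 0.2823]
tool_rot: [-0.0, 0.999, -0.046, 0.0]
contact_force: [0.8, -0.6, -0.5]
gripper_width: -0.001
```

```bash
python3 - <<'E'
from h import *; from d import go
c=snap("side","s14.png",(215,180,335,320),5)
go(.37,.237,.155,-.09)
E
```

```text
t 18.15 tcp [0.3722 0.2379 0.2824] yaw -0.093 tilt -1.0 F [ 0.4 -0.3  0.2] w 0.001
shift cm [-0.21  0.11 12.74] twist -0.003
```

View pics/s14.png

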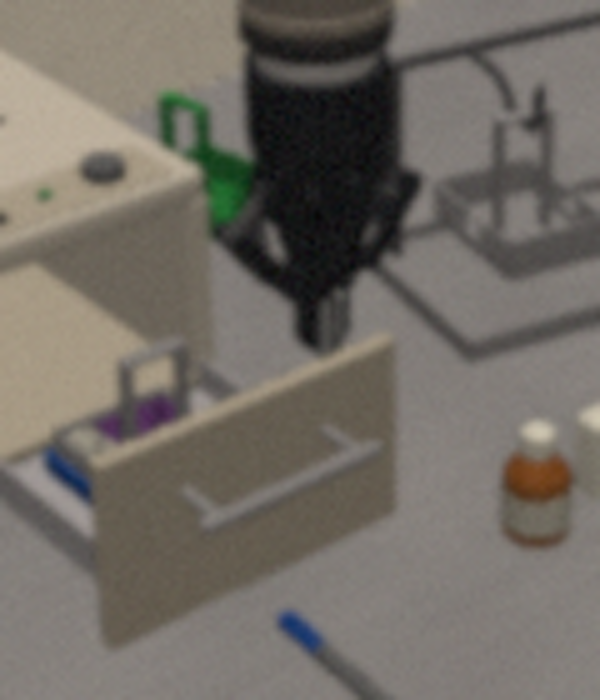

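Request:
{"fn": "move_arm", "kwargs": {"gripper": [0, 0, 0, 0, 0], "xyz": [[-0.2, 0, 1], [-0.2, 0, 4], [-0.2, 0, 7.5], [-0.2, 0, 10.5], [-0.2, 0, 12.7]], "twist": [0, 0, 0, 0, 0]}}

```text
t: 18.57
eef_pos: [0.3686, 0.2372, 0.1523]
tool_rot: [0.001, 0.999, -0.047, -0.001]
contact_force: [1.1, -0.5, -0.3]
gripper_width: -0.004
```

```bash
python3 - <<'E'
from h import *; from d import go
c=snap("side","s15.png",(215,180,335,320),5)
go(.395,.237,.155,-.09)
E
```

```text
t 18.62 tcp [0.3672 0.2362 0.1495] yaw -0.093 tilt -1.0 F [-0.7 -1.  -2.8] w -0.005
shift cm [ 2.76 -0.34 -0.57] twist -0.003
```

View pics/s15.png

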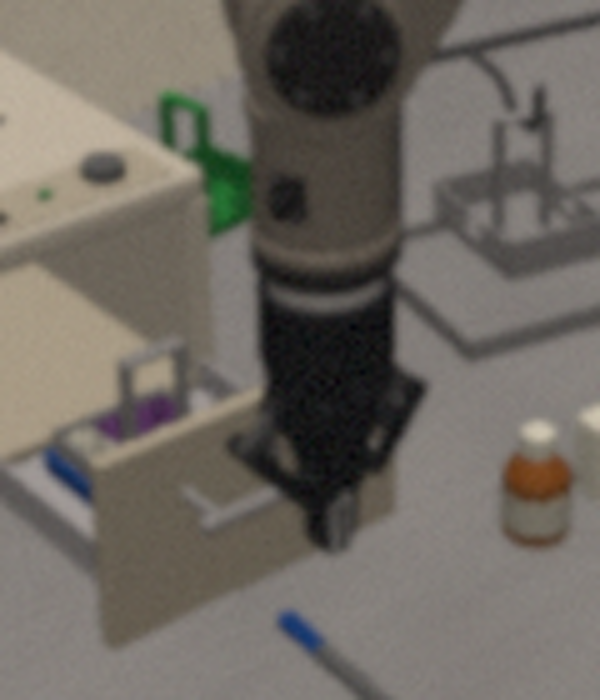

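Request:
{"fn": "move_arm", "kwargs": {"gripper": [0, 0, 0, 0, 0], "xyz": [[0.3, -0.1, -0.4], [0.8, -0.1, -0.4], [1.3, -0.1, -0.4], [1.8, -0.1, -0.4], [2.3, -0.1, -0.4]], "twist": [0, 0, 0, 0, 0]}}

```text
t: 19.03
eef_pos: [0.3931, 0.2374, 0.1606]
tool_rot: [-0.001, 0.999, -0.046, 0.001]
contact_force: [-2.3, 1.1, 2.3]
gripper_width: -0.003
```

Request:
{"fn": "move_arm", "kwargs": {"gripper": [0, 0, 0, 0, 0], "xyz": [[0.7, 0, 0], [1.6, 0, 0], [2.5, 0, 0], [3.5, 0, 0], [4.5, 0, 0]], "twist": [0, 0, 0, 0, 0]}}

```text
t: 19.45
eef_pos: [0.4378, 0.2329, 0.1595]
tool_rot: [-0.0, 0.999, -0.046, 0.0]
contact_force: [-3.2, 2.3, 2.1]
gripper_width: -0.0
```

```bash
python3 - <<'E'
from h import *; from d import go
c=snap("side","s16.png",(215,180,335,320),5)
go(.395,.237,.155,-.09)
E
```

```text
t 19.5 tcp [0.4401 0.2325 0.1596] yaw -0.094 tilt -1.0 F [ 2.1 -0.1  0.3] w 0.003
shift cm [-4.54 -0.03  0.45] twist -0.004
```

View pics/s16.png

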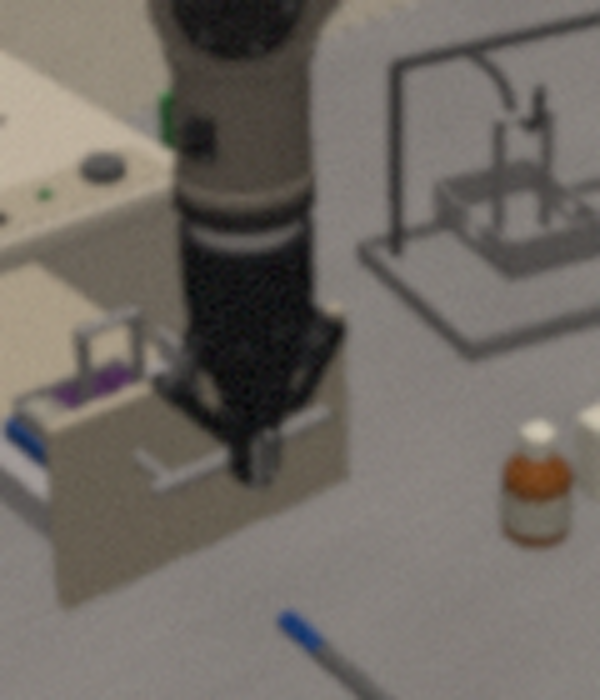

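Request:
{"fn": "move_arm", "kwargs": {"gripper": [0, 0, 0, 0, 0], "xyz": [[0.8, 0, 0], [1.8, 0, 0], [2.8, 0, 0], [3.8, 0, 0], [4.8, 0, 0]], "twist": [0, 0, 0, 0, 0]}}

```text
t: 19.92
eef_pos: [0.4854, 0.2282, 0.1592]
tool_rot: [0.0, 0.999, -0.046, -0.0]
contact_force: [-2.4, 0.8, -0.3]
gripper_width: 0.002
```

Request:
{"fn": "move_arm", "kwargs": {"gripper": [0, 0, 0, 0, 0], "xyz": [[1, 0, 0], [2, 0, 0], [3, 0, 0], [4, 0, 0], [4.8, 0, 0]], "twist": [0, 0, 0, 0, 0]}}

```text
t: 20.33
eef_pos: [0.5337, 0.2239, 0.1593]
tool_rot: [-0.0, 0.999, -0.046, 0.0]
contact_force: [-2.4, 2.1, -0.7]
gripper_width: -0.005
```

```bash
python3 - <<'E'
from h import *; from d import go
c=snap("side","s17.png",(185,160,305,300),5)
go(.57,.22,.16,-.09)
print([(np.round(r["centre"],4),round(r["p"],2)) for r in spot_point("drawer_handle","side")[:2]])
E
```

```text
t 20.38 tcp [0.5353 0.2234 0.1596] yaw -0.094 tilt -1.0 F [ 1.6 -0.1 -0.5] w 0.003
shift cm [ 3.48  0.02 -0.03] twist -0.004
[(array([0.5469, 0.2217, 0.0987]), 0.72), (array([ 0.5827, -0.1512,  0.1357]), 0.39)]
```

View pics/s17.png

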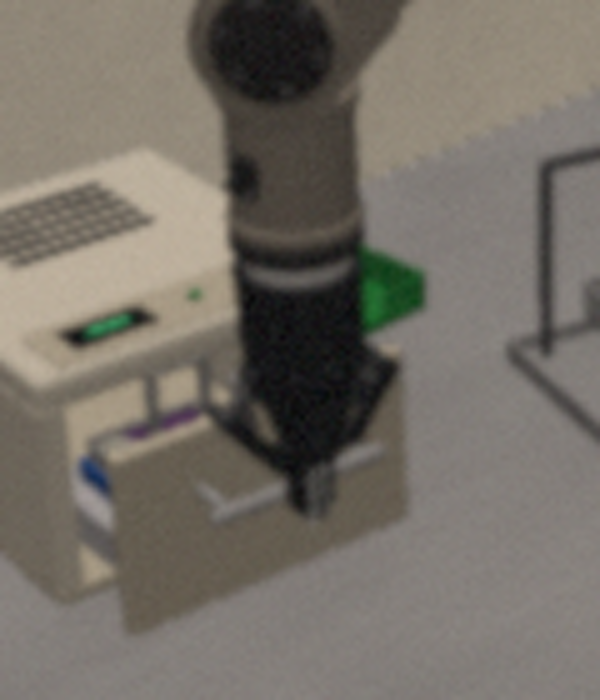

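Request:
{"fn": "move_arm", "kwargs": {"gripper": [0, 0, 0, 0, 0], "xyz": [[0.7, 0, 0], [1.6, 0, 0], [2.5, 0, 0], [3.3, 0, 0], [4.0, 0, 0]], "twist": [0, 0, 0, 0, 0]}}

```text
t: 20.85
eef_pos: [0.5733, 0.2202, 0.1594]
tool_rot: [-0.0, 0.999, -0.046, 0.0]
contact_force: [-2.7, -0.1, 0.6]
gripper_width: -0.001
```

Request:
{"fn": "move_arm", "kwargs": {"gripper": [0, 0, 0], "xyz": [[0.4, 0, 0], [0.8, 0, 0], [1.2, 0, 0]], "twist": [0, 0, 0]}}

```text
t: 21.1
eef_pos: [0.5845, 0.2192, 0.1594]
tool_rot: [0.0, 0.999, -0.046, -0.0]
contact_force: [-2.9, 0.1, 1.6]
gripper_width: 0.0
```

```bash
python3 - <<'E'
from h import *; from d import go
c=snap("side","s18.png",(185,160,305,300),5)
go(.6,.22,.16,-.09)
E
```

```text
t 21.15 tcp [0.5854 0.219  0.1595] yaw -0.093 tilt -1.0 F [ 0.5  0.5 -0.2] w -0.001
shift cm [ 1.44 -0.24 -0.04] twist -0.003
```

View pics/s18.png

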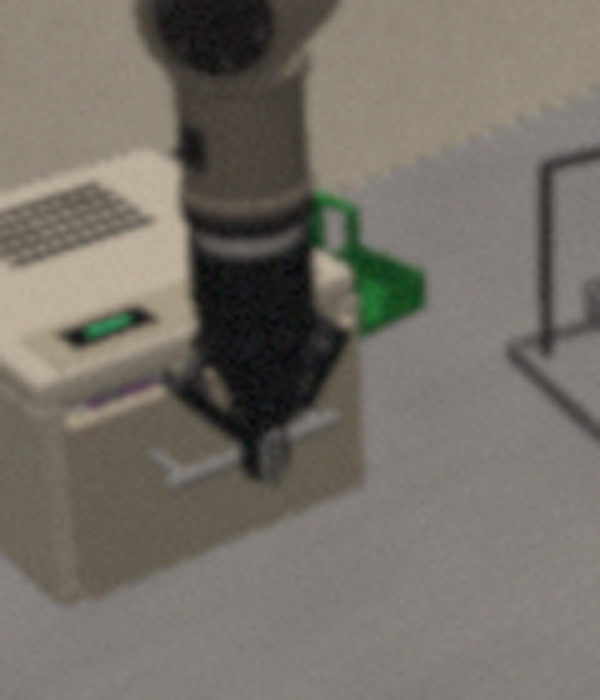

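Request:
{"fn": "move_arm", "kwargs": {"gripper": [0, 0, 0], "xyz": [[0.2, 0, 0], [0.4, 0, 0], [0.6, 0, 0]], "twist": [0, 0, 0]}}

```text
t: 21.4
eef_pos: [0.5886, 0.2188, 0.1593]
tool_rot: [0.001, 0.999, -0.046, -0.002]
contact_force: [-12.3, -0.5, 9.2]
gripper_width: 0.0
```

Request:
{"fn": "move_arm", "kwargs": {"gripper": [0, 0], "xyz": [[0.1, 0, 0], [0.1, 0, 0]], "twist": [0, 0]}}

```text
t: 21.57
eef_pos: [0.5887, 0.2189, 0.1592]
tool_rot: [0.001, 0.999, -0.046, -0.002]
contact_force: [-9.2, -0.3, 7.0]
gripper_width: 0.0
```

```bash
python3 - <<'E'
from h import *; from d import go
c=snap("side","s19.png",(185,200,265,300),7)
go(.6,.22,.16,-.09)
E
```

```text
t 21.62 tcp [0.5887 0.2189 0.1592] yaw -0.091 tilt -1.0 F [-9.3  0.2  6.6] w 0.006
shift cm [ 1.12 -0.21 -0.09] twist -0.001
```

View pics/s19.png

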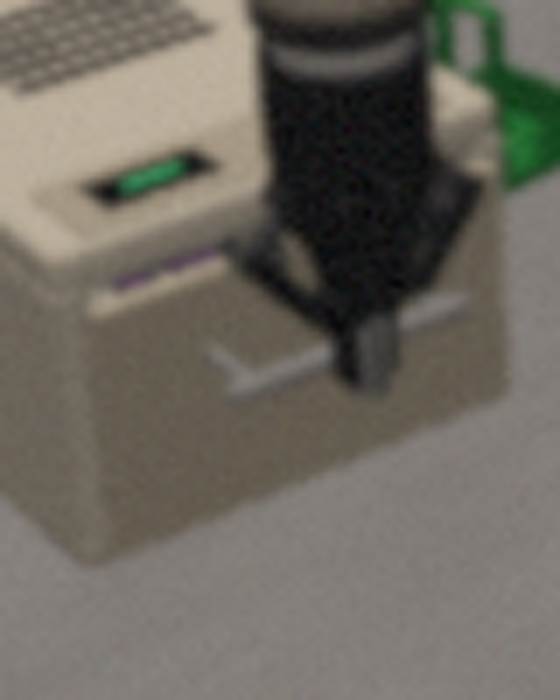

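Request:
{"fn": "move_arm", "kwargs": {"gripper": [0, 0, 0, 0, 0], "xyz": [[-0.6, 0, 0], [-1.8, 0, 0], [-3.5, 0, 0], [-5.5, 0, 0], [-7.5, 0, 0]], "twist": [0, 0, 0, 0, 0]}}

```text
t: 22.03
eef_pos: [0.5162, 0.2255, 0.1595]
tool_rot: [-0.0, 0.999, -0.046, 0.001]
contact_force: [-0.2, 0.0, 0.5]
gripper_width: 0.001
```

Request:
{"fn": "move_arm", "kwargs": {"gripper": [0, 0, 0, 0, 0], "xyz": [[-0.5, 0, -3], [-1, 0, -6.5], [-1, 0, -10], [-1, 0, -13.5], [-1, 0, -16]], "twist": [0, 0, 0, 0, 0]}}

```text
t: 22.45
eef_pos: [0.5071, 0.2269, 0.323]
tool_rot: [-0.001, 0.999, -0.046, 0.002]
contact_force: [0.5, 0.4, 1.1]
gripper_width: -0.002
```

```bash
python3 - <<'E'
from h import *; from d import go
snap("side","s20.png",(170,180,280,290),7); snap("side","s20b.png"); snap("top","t20.png",(180,90,420,290),3)
go(.6,.22,.16,-.09)
for cam in("side","top"):
  for q in("drawer_handle","dryer","empty_rack","slide_rack","drain_stand","marker","timer","stain_bottle","forceps"): print(cam,q,[(np.round(r["centre"],3).tolist(),round(r["p"],2)) for r in spot_point(q,cam)[:3]])
E
```

```text
t 22.6 tcp [0.5076 0.227  0.3221] yaw -0.093 tilt -1.0 F [-0.8  0.2 -1.5] w 0.003
shift cm [ 9.17 -0.11 16.26] twist -0.003
side drawer_handle [([0.564, -0.218, -0.002], 0.71), ([0.603, 0.215, 0.101], 0.61)]
side dryer []
side empty_rack [([0.583, -0.16, 0.039], 0.72), ([0.288, -0.414, -0.004], 0.63), ([0.845, -0.057, -0.002], 0.56)]
side slide_rack [([0.733, 0.207, 0.032], 0.42), ([0.599, 0.218, 0.098], 0.21)]
side drain_stand [([0.563, -0.22, -0.002], 0.82)]
side marker [([0.353, 0.245, 0.0], 0.49)]
side timer [([0.373, -0.026, -0.0], 0.68)]
side stain_bottle [([0.368, 0.061, -0.0], 0.68)]
side forceps [([0.466, 0.563, 0.0], 0.61), ([0.373, -0.262, -0.002], 0.54)]
top drawer_handle [([0.603, 0.212, 0.098], 0.71)]
top dryer [([0.546, -0.289, 0.139], 0.56)]
top empty_rack [([0.582, -0.159, 0.044], 0.95), ([0.843, -0.056, 0.002], 0.76), ([0.284, -0.412, 0.0], 0.61)]
top slide_rack []
top drain_stand [([0.564, -0.222, 0.002], 0.89)]
top marker []
top timer [([0.366, -0.026, 0.0], 0.44)]
top stain_bottle [([0.372, 0.055, 0.002], 0.59)]
top forceps [([0.368, -0.264, 0.002], 0.49), ([0.614, -0.514, 0.004], 0.28)]
```

View pics/s20.png

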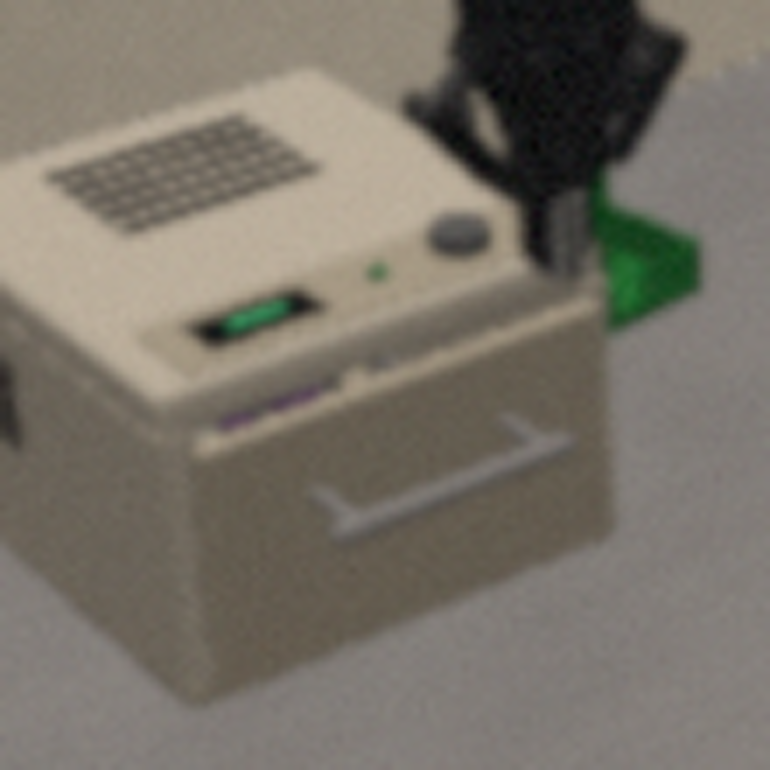

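View pics/t20.png

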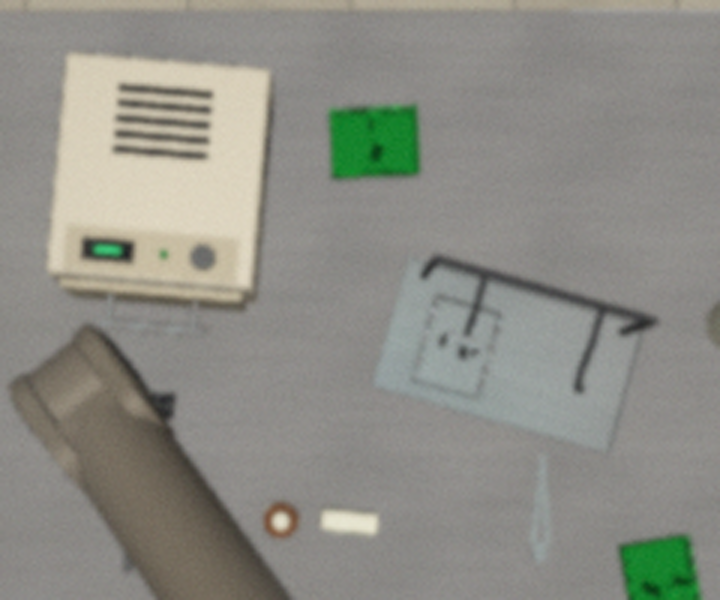

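View pics/s20b.png

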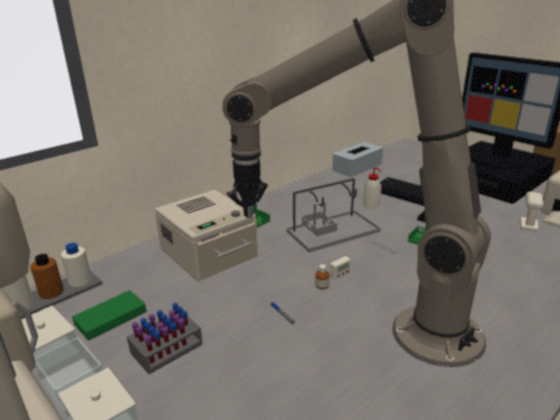

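```bash
python3 - <<'E'
from station import *
print(get_obs()["joint_vel"]); print(hand_in())
E
```

```text
[ 0.00062755 -0.00141807 -0.00167851  0.00026645 -0.00039473 -0.00079551
 -0.00048384]
the job is handed in; nothing more can be done
None
```

I moved the rack of purple slides from the right hook to the well in the dryer drawer, pushed the drawer shut and handed in at about 22.6 s. `hand_in()` gives no verdict.

- **Lift and carry:** I pinched both handle legs at 40 N, raised the rack 46 mm, drew it level about 97 mm along the stand's -x and carried it upright to the drawer.
- **Placing:** I lowered it until it touched the well floor (about 9 N upward on the tool), then opened the fingers. Afterwards the pictures showed it level inside the blue frame.
- **Drawer:** I pushed the bar handle at about 0.12 m/s or slower until it met a hard stop (about 12 N, no further movement), then backed off and moved clear.

**Last checks:**
- The handle had travelled about 199 mm and the panel looks flush. The network put the handle about 3 mm short of my predicted shut position. That is within measurement error, and the hard stop says shut.
- The stand, empty rack, timer, stain bottle and forceps were found within about 5 mm of where they started. So was the marker, but only from the side camera, because the top one missed it. I did not re-measure the tube rack or wash bottle; the last picture shows nothing disturbed.
- With the drawer shut, the side camera put the slide rack's origin at about 32 mm height with low confidence (0.42). The top camera could not see it.
- The two cameras' position estimates for the rack and well disagreed by 2–5 mm before placing. I shifted 2 mm and 1 mm to compensate, and it went in without touching the walls.

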